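# Unlatch a module and hold it up to the inspection camera

### The arm

A 6-joint arm with a two-finger parallel gripper is mounted at the origin on the work surface. World frame = base frame: x ahead of the robot, y to its left, z up, the work surface at z = 0. Lengths are in mm, angles in rad, forces in N, time in s.
With the tool pointing down it reaches from about 275 to 750 mm from the base axis. Payload 10.2 kg.
Tool frame: the origin (TCP) lies midway between the tips of the shut fingers; the grasp point (between the pads) lies 19 mm behind it; z points along the fingers, y is the line along which they close (so a half turn about z gives the same grasp; the last joint's range is limited). The gripper opens to 85 mm and grips with 20 to 120 N. Pads are 22 mm wide; open, the fingers measure 114 mm over their backs; the gripper's body (76 mm by 85 mm) begins 54 mm behind the grasp point. The pads swing forward as they close: fully open they stand 13 mm farther back than shut.
Start: joints at [-1.401, 0.313, 1.498, -0, 1.331, -0.223], TCP at [200.946, -485.028, 231.294] pointing down, gripper open.
Joint ranges: [-2.94, 2.94], [-0.97, 2.17], [0.19, 2.56], [-1.23, 4.37], [0.02, 3.11], [-2.88, 2.88]. Speed limits (rad/s): [2.39, 2.39, 3.01, 3.14, 3.14, 3.14].

### API

Orientations are given as a unit quaternion [w, x, y, z].
In Python, from rig import ctrl gives the robot as it stands.
- The arm moves only by the tool send_rows, never from a script. Its argument "targets" is a list of rows, each an object with "offset": the shift along the world's x, y, z in cm, a list of three; "spin": the turn about the world's z in rad. A call has 1 to 8 rows; each row is the pose to reach, as a shift and turn from the pose commanded when the call began; what a row does not reach only later rows make up. A row lasts 1/12 s, in which the tool goes at most 41.7 mm and 7.16 degrees, less where a joint would pass 70% of its speed; a pose out of reach is approached as far as the arm can. A call with a gripper value outside its range is refused whole. "grip" is the opening, from 0 (shut) to 1 (fully open), set as the call begins (left out, the last holds). The fingers move at their own pace and stop on an object; "squeeze" is the grip in N (left out, the last holds). Time passes only in rows, so rows that repeat a pose let the fingers close. It gives the time, the measured TCP pose, the force, the opening and the grip force at its end, in the units of the state.
- ctrl.sense(): the state, without advancing time (a new reading comes with each control period).
- ctrl.capture(name): name is "scene" or "side" or "wrist"; returns (picture, depth): 420x560x3 uint8, red, green, blue; 420x560 float32, mm along the optical axis (not along the pixel's ray), 0 where there is no reading.
- ctrl.calibration(name): a dict with "fx", "fy", "cx", "cy" (pixels), "view" (4x4, takes a point from world to camera coordinates); the wrist camera has in their place "mount" (4x4, takes a point from camera to tool coordinates, whose origin is the TCP and whose axes are the flange's). Camera axes: x right, y down, z forward; pixel columns grow to the right and rows downward; lengths in mm; the calibration is good to about 2 mm. A picture is of the moment at which its call begins: read the wrist's pose just before it. calibration takes no time and is no camera call.
- ctrl.finish_job(): hands the job in; it is judged then, once.
Trained networks look in the newest picture that a camera, given by its name, has taken for a name from the list of things; names that differ only in an ending like _2 or _b are one class to them, and where a whole thing is asked for, a point or a joint stands for the part that bears it (a point fixed in the world has none). Each returns a list of dicts, best first, with "conf" (0 to 1); they miss things now and then, are a little off and sometimes report something else, mostly with a low value. They report only what shows in the picture. A call takes as long as a camera call.
- ctrl.search_frame(camera, query): "box" ([left, top, right, bottom] in pixels, round what is visible of it).
- ctrl.place_of(camera, query): "uv" ([column, row] in pixels: a listed point, or the origin of a listed thing).
The state is a dict: "time_s": time; "joints": joint angles; "dq": joint speeds; "tau": joint torques, N m; "eef_pos": TCP position; "ee_rot": TCP orientation; "force": force on the tool from outside, world axes, zero at the start; "wrist_torque": the same for the moment, N m; "grip_width": opening from 0.0 (shut) to 1.0 (fully open); "grip_force": force on a finger pad.
Only numpy, scipy, OpenCV 4.12 (cv2) and the standard library are available. Lean on these libraries where they do the work, as an engineer would, in place of code of your own. Each camera call takes 0.05 s, during which the arm holds its last target. There are 200 camera calls.

### The job

Turn the latch knob on the test fixture clockwise until it clicks over to open, then draw the aluminium module up out of its pocket and hold its contact underside up to the inspection camera: centred in front of the lens, square to it and about 10 cm away. Finish while still holding the module there, in the air and quite still, do not bump the camera, and leave the other things on the bench where they are.

Things in the scene. Friction and masses are not known exactly. Their poses are not given: they have to be found in the camera images.
- module: aluminium plug-in module, about 0.25 kg, upright in the fixture's pocket, axes parallel to the fixture's. Origin: centre of its underside (brass contact pads), 17 mm above the table at the start; z up to its top at 90 mm. From the bottom: plug 36 x 24 mm (x, y), z 0-13; flange 56 x 50, z 13-19, resting on the fixture; flat-sided can 44 (x) by 30 (y), z 19-89, to grip
- fixture: test fixture, fixed: dark steel plate 130 (x) by 200 (y) by 30 mm. Origin: centre of its underside. Pocket at x 0, y +45 mm (39 x 27 mm, 16 deep: 1.5 mm of play a side round the module's plug); latch knob's axis at x 0, y -45 mm. It stands left or right of the robot's middle line, the inspection camera on the other side
- latch_grip (a point): grip point on the latch knob's axis, 71 mm above the table, turning with it. Black upright grip bar 42 mm long (point y), 14 thick (point x), 53-88 mm above the table, over a round collar 42 across at 49-54. A steel latch arm 14 mm wide, 37-43 mm above the table, reaches 72 mm from the axis along point +y; shut, it lies over the module's flange
- latch (a joint): turn of the latch knob, rad: 0 = shut (arm over the flange), growing clockwise seen from above. A spring detent resists from about 0.3 to 0.7 rad (at most about 0.13 N m, near 0.35), clicks over at 0.7 and pushes the knob on to about 1.1; from there it turns freely to the open stop at 1.45 and stays where it is left; at 1.4 the arm points to the fixture's +x
- lens: barrel of the inspection camera, black, 44 mm across, silver ring light 56 mm across at its end. Origin: centre of the lens face, 120 mm above the table. z is the viewing direction, out of the lens: upwards and back to the robot's side, 0.70 rad (40 degrees) from vertical. The barrel goes 62 mm back from the lens face
- inspector: foot and post of the inspection camera, fixed, carrying the barrel: grey foot 110 x 100 x 18 mm, from 20 mm before to 90 mm behind its origin along x; post and clamp block behind the lens, 103 mm high. Origin on the table; its x points away from the viewed side; lens face at x +50 mm, z 120 mm
- relay: bystander: small plain aluminium round can, 34 mm across, 45 mm tall, standing between fixture and camera; origin under its centre
- spool: bystander: small grey plastic flanged spool standing on its flange, 56 mm across, 32 mm tall; origin under its centre
- driver: bystander: screwdriver with black handle lying flat, 170 mm long, 26 mm thick, in front of the instruments at the far edge; origin under its middle
- brush: bystander: brush with wooden handle lying flat, 160 mm long; origin under its middle
- flux: bystander: jar with black cap, 48 mm across, 90 mm tall; origin under its centre
- spanner: bystander: steel spanner lying flat, 150 mm long, 8 mm thick; origin under its middle
- meter: bystander: black hand-held multimeter lying on its back, 150 x 80 x 36 mm; origin under its centre

How it is judged:
By the outcome, as a careful person would: the job done as asked, in the order asked, and still so for the second after the job is handed in, while the arm keeps its last pose, push and grip.
It also fails if it takes over 54 s, if anything falls off the work surface, if the arm or the gripper's body presses on something with over 40 N, if the wrist force passes 120 N, or if a joint passes its speed limit or range.

## Working session

There is one attempt and no reset: what is moved stays moved. The work goes in short steps, Python scripts to look and compute and a tool call to move; the robot and the scene stay as the last step left them, time stands still between calls to the robot, and variables do not carry over. Pictures are saved under pics/ and viewed, at most 10 in all, crops included, and the job is handed in when it is done.

Besides the shell and the picture viewer there is one more tool, called in YAML: its name, and indented under it one key for each argument. send_rows: Moves the arm, as the interface text tells. Its arguments: {"type":"object","properties":{"targets":{"type":"array"},"grip":{"type":"number"},"squeeze":{"type":"number"}},"required":["targets"]}

```bash
ls -la; mkdir -p pics; cat > h.py <<'E'
import numpy as np, cv2
from scipy.spatial.transform import Rotation as R
from rig import ctrl
def snap(c,fn=None):
    s=ctrl.sense(); im,d=ctrl.capture(c)
    if fn: cv2.imwrite('pics/'+fn,im[:,:,::-1])
    k=ctrl.calibration(c)
    if c=='wrist':
        q=s['ee_rot'];T=np.eye(4);T[:3,:3]=R.from_quat([q[1],q[2],q[3],q[0]]).as_matrix();T[:3,3]=s['eef_pos']
        C=T@np.array(k['mount'])
    else: C=np.linalg.inv(np.array(k['view']))
    return im,d,k,C
def ray(uv,k,C):
    v=C[:3,:3]@np.array([(uv[0]-k['cx'])/k['fx'],(uv[1]-k['cy'])/k['fy'],1]);return C[:3,3],v
def atz(uv,z,k,C):
    o,v=ray(uv,k,C);return o+v*(z-o[2])/v[2]
def cloud(d,k,C):
    v,u=np.indices(d.shape);P=np.stack([(u-k['cx'])/k['fx']*d,(v-k['cy'])/k['fy']*d,d],-1)
    W=P@C[:3,:3].T+C[:3,3];W[d<=0]=np.nan;return W
E
python3 - <<'E'
from h import *
print(ctrl.sense()); print([a for a in dir(ctrl) if a[0]!='_'])
ims=[]
for c in('scene','side'):
    im,d,k,C=snap(c); ims.append(im)
    print(c,C[:3,3].round(), C[:3,2].round(2))
    for n,z in dict(module=17,fixture=0,latch_grip=71,lens=120,inspector=0,relay=0,spool=0,flux=0,meter=0,driver=0,brush=0,spanner=0).items():
        r=ctrl.place_of(c,n)
        print(n,[(round(x['conf'],2),np.round(x['uv']),atz(x['uv'],z,k,C)[:2].round()) for x in r[:2]])
cv2.imwrite('pics/a.png',cv2.resize(np.vstack(ims),(800,1200))[:, :, ::-1][:600]);cv2.imwrite('pics/b.png',cv2.resize(ims[1],(800,600))[:,:,::-1])
E
```

```text
total 12
drwxr-xr-x  3 agent agent 4096 Nov 30 22:08 .
drwxr-xr-x 23 root  root  4096 Nov 30 22:08 ..
drwxr-xr-x  2 agent agent 4096 Nov 30 22:08 pics
{'time_s': 0.0, 'joints': array([-1.40140262e+00,  3.13483936e-01,  1.49843904e+00, -1.03445250e-05,
        1.33102289e+00, -2.23388929e-01]), 'dq': array([ 0.001007  , -0.00107825,  0.0013263 , -0.00096654, -0.00096941,
       -0.00109916]), 'tau': array([-2.62642352e-04, -4.12263143e+01, -2.59743601e+01, -1.91439353e-04,
        4.08906824e-03,  3.61708018e-06]), 'eef_pos': array([ 200.89555766, -484.75755638,  230.71698466]), 'ee_rot': array([-6.76493496e-04,  9.80776665e-01,  1.95132458e-01,  1.32428555e-05]), 'force': array([-0.11383651,  0.28088141,  0.10152128]), 'wrist_torque': array([-0.03552315,  0.0365856 ,  0.00650312]), 'grip_force': 0.0, 'grip_width': 0.9985230117027446}
['PlanningError', 'calibration', 'capture', 'finish_job', 'place_of', 'search_frame', 'sense']
scene [1191. -428. 1048.] [-0.53  0.36 -0.77]
module [(0.67, array([246., 244.]), array([ 525., -138.]))]
fixture [(0.9, array([234., 251.]), array([ 517., -17
[... 846 characters left out ...]
))]
fixture [(0.96, array([316., 203.]), array([ 516., -188.]))]
latch_grip [(0.45, array([322., 178.]), array([ 520., -228.]))]
lens [(0.92, array([228., 257.]), array([560., 209.]))]
inspector [(0.88, array([248., 301.]), array([501., 222.])), (0.22, array([228., 258.]), array([626., 132.]))]
relay [(0.51, array([327., 257.]), array([392.,  -3.]))]
spool [(0.78, array([254., 230.]), array([621.,   6.]))]
flux [(0.79, array([328., 160.]), array([ 582., -411.]))]
meter [(0.98, array([147., 336.]), array([656., 422.]))]
driver [(0.47, array([232., 210.]), array([728., -35.]))]
brush [(0.62, array([227., 390.]), array([417., 434.]))]
spanner [(0.63, array([380., 171.]), array([ 401., -437.]))]
```

View pics/a.png

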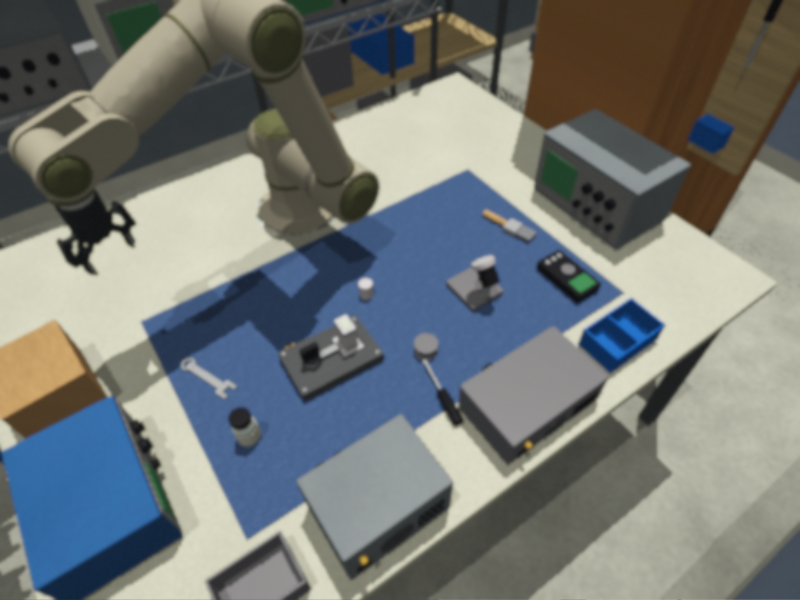

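View pics/b.png

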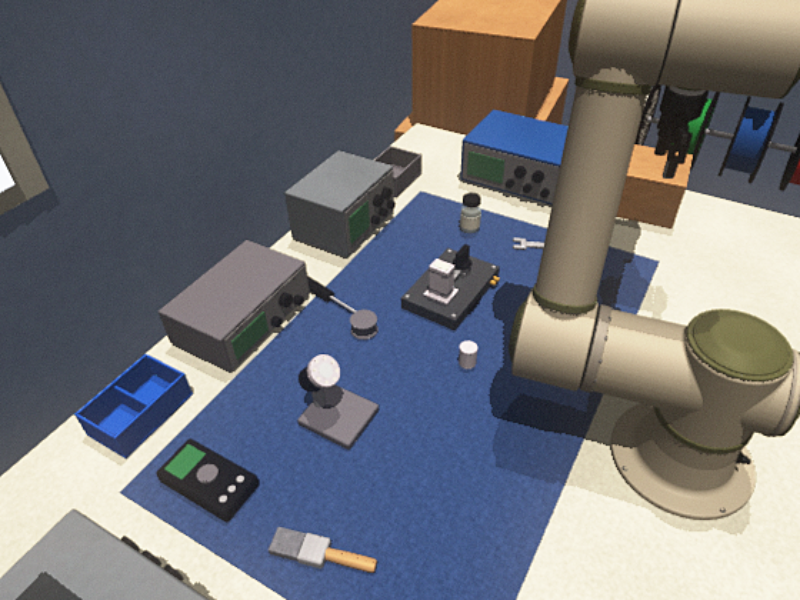

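Both pictures show the fixture near (517,-183), with the module on its +y side and the knob on its -y side. The lens is near (558,211), facing the robot. In the side view the module is at about (440,280) and the lens at (323,370). I'll go above the fixture for a close look.

send_rows:
  targets:
    - {"offset":[3,2.5,2],"spin":0.1}
    - {"offset":[6,5.5,4],"spin":0.2}
    - {"offset":[9,8,6],"spin":0.32}
    - {"offset":[12,11,8],"spin":0.44}
    - {"offset":[15,14,10],"spin":0.56}
    - {"offset":[18,17,10],"spin":0.68}
    - {"offset":[21,19.5,10],"spin":0.8}
    - {"offset":[24,22,10],"spin":0.92}
  grip: 1

```text
time_s: 1.97
eef_pos: [431.4, -272.5, 332.1]
ee_rot: [0.001, 0.79, 0.613, 0.0]
force: [0.6, -1.3, -1.2]
grip_width: 0.999
grip_force: 0.0
```

send_rows:
  targets:
    - {"offset":[2,2,0],"spin":0.1}
    - {"offset":[4,4,0],"spin":0.18}
    - {"offset":[5,5.5,0],"spin":0.18}
    - {"offset":[5,5.5,0],"spin":0.18}
    - {"offset":[5,5.5,0],"spin":0.18}

```text
time_s: 2.38
eef_pos: [480.4, -218.8, 331.0]
ee_rot: [-0.0, 0.734, 0.679, -0.0]
force: [0.3, 0.5, 0.7]
grip_width: 1.0
grip_force: 0.0
```

```bash
python3 - <<'E'
from h import *
s=ctrl.sense(); print(s['time_s'],s['eef_pos'],s['ee_rot'],s['joints'])
im,d,k,C=snap('wrist','w1.png'); np.savez('w1.npz',d=d,C=C)
print(C.round(2),k['fx'])
for n,z in dict(module=17,fixture=0,latch_grip=71,relay=0,spool=0).items():
    print(n,[(round(x['conf'],2),np.round(x['uv']),atz(x['uv'],z,k,C)[:2].round(1)) for x in ctrl.place_of('wrist',n)[:2]])
W=cloud(d,k,C)
for nm,lo,hi in(('modtop',102,112),('knobtop',84,93),('arm',40,46),('plate',26,33)):
    m=(W[...,2]>lo)&(W[...,2]<hi)&(abs(W[...,0]-520)<130)&(abs(W[...,1]+185)<140)
    P=W[m][:,:2].astype(np.float32)
    if len(P)>20: print(nm,len(P),cv2.minAreaRect(P),np.median(W[m][:,2]))
E
```

```text
2.3833 [ 480.36169785 -218.7613766   331.01130447] [-5.24022790e-05  7.33711397e-01  6.79461230e-01 -1.43849500e-04] [-6.49371306e-01  2.70565254e-01  1.29751826e+00 -2.65151001e-04
  1.57366228e+00 -5.72631894e-01]
[[ 1.0000e+00 -7.0000e-02 -2.0000e-02  4.8745e+02]
 [-8.0000e-02 -9.4000e-01 -3.2000e-01 -1.3667e+02]
 [ 0.0000e+00  3.2000e-01 -9.5000e-01  4.7407e+02]
 [ 0.0000e+00  0.0000e+00  0.0000e+00  1.0000e+00]] 301.3793297134846
module [(0.67, array([304., 108.]), array([ 523.6, -138.9]))]
fixture [(0.69, array([344., 272.]), array([ 581.9, -421.6])), (0.56, array([302., 140.]), array([ 520.4, -185.3]))]
latch_grip [(0.75, array([307., 177.]), array([ 519.8, -227.9])), (0.41, array([448.,  14.]), array([690.9, -48.3]))]
relay [(0.67, array([210.,  22.]), array([401.9, -17.1]))]
spool []
modtop 1025 ((522.3235473632812, -140.84603881835938), (29.874250411987305, 43.68102264404297), 86.39283752441406) 106.9493095721686
knobtop 343 ((514.2683715820312, -200.32150268554688), (18.818208694458008, 103.3987045288086), 6.296454429626465) 88.1072388206938
arm 400 ((519.74072265625, -185.69931030273438), (52.73028564453125, 14.136303901672363), 87.22976684570312) 43.494293587734234
plate 9981 ((519.86572265625, -186.13893127441406), (200.56173706054688, 130.2954559326172), 87.25953674316406) 30.72363593591689
```

View pics/w1.png

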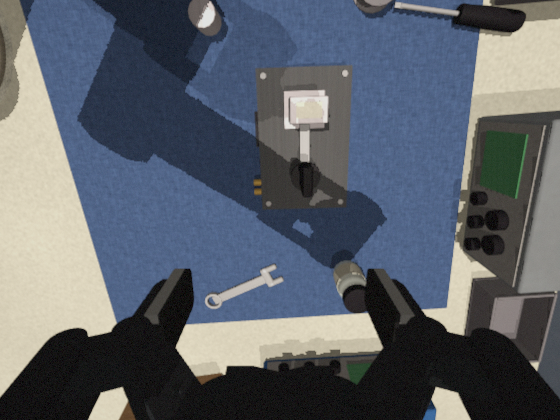

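The wrist picture shows the fixture with the arm lying over the flange, the module top at about (308,108) and the knob at about (307,178). The depth data put the fixture centre at (519.9,-186.1) with yaw -0.048, which puts the knob axis at (517.7,-231).

send_rows:
  targets:
    - {"offset":[1.4,-1,-4],"spin":0.03}
    - {"offset":[2.7,-2.1,-8],"spin":0.03}
    - {"offset":[2.7,-2.1,-12],"spin":0.03}
    - {"offset":[2.7,-2.1,-16],"spin":0.03}
    - {"offset":[2.7,-2.1,-16],"spin":0.03}
    - {"offset":[2.7,-2.1,-16],"spin":0.03}
  grip: 0.6

```text
time_s: 3.18
eef_pos: [506.7, -240.3, 170.9]
ee_rot: [-0.001, 0.724, 0.69, -0.0]
force: [0.1, -0.2, 1.4]
grip_width: 0.6
grip_force: 0.0
```

send_rows:
  targets:
    - {"offset":[1.1,0.9,-3],"spin":0}
    - {"offset":[1.1,0.9,-6],"spin":0}
    - {"offset":[1.1,0.9,-9],"spin":0}
    - {"offset":[1.1,0.9,-11.1],"spin":0}
    - {"offset":[1.1,0.9,-11.1],"spin":0}
    - {"offset":[1.1,0.9,-11.1],"spin":0}

```text
time_s: 3.68
eef_pos: [519.4, -232.1, 62.7]
ee_rot: [0.002, 0.724, 0.69, 0.0]
force: [-0.0, -0.1, 0.9]
grip_width: 0.6
grip_force: 0.0
```

send_rows:
  targets:
    - {"offset":[0,0,0],"spin":0}
    - {"offset":[0,0,0],"spin":0}
    - {"offset":[0,0,0],"spin":0}
    - {"offset":[0,0,0],"spin":0}
    - {"offset":[0,0,0],"spin":0}
    - {"offset":[0,0,0],"spin":0}
  grip: 0
  squeeze: 50

```text
time_s: 4.18
eef_pos: [517.3, -231.7, 62.3]
ee_rot: [-0.0, 0.724, 0.69, -0.001]
force: [-12.9, 0.9, 15.2]
grip_width: 0.154
grip_force: 49.7
```

send_rows:
  targets:
    - {"offset":[-0.1,0,0],"spin":-0.12}
    - {"offset":[-0.1,0,0],"spin":-0.24}
    - {"offset":[-0.1,0,0],"spin":-0.36}
    - {"offset":[-0.1,0,0],"spin":-0.48}
    - {"offset":[-0.1,0,0],"spin":-0.6}
    - {"offset":[-0.1,0,0],"spin":-0.72}
    - {"offset":[-0.1,0,0],"spin":-0.84}
    - {"offset":[-0.1,0,0],"spin":-0.96}

```text
time_s: 4.85
eef_pos: [516.3, -231.3, 62.3]
ee_rot: [-0.0, 0.961, 0.275, -0.001]
force: [-13.7, 2.2, 16.0]
grip_width: 0.155
grip_force: 49.9
```

send_rows:
  targets:
    - {"offset":[0,0,0],"spin":-0.12}
    - {"offset":[0,0,0],"spin":-0.24}
    - {"offset":[0,0,0],"spin":-0.36}
    - {"offset":[0,0,0],"spin":-0.44}
    - {"offset":[0,0,0],"spin":-0.44}
    - {"offset":[0,0,0],"spin":-0.44}

```text
time_s: 5.35
eef_pos: [516.1, -230.9, 62.3]
ee_rot: [-0.0, 0.998, 0.061, -0.001]
force: [-13.7, 3.8, 17.2]
grip_width: 0.153
grip_force: 50.0
```

send_rows:
  targets:
    - {"offset":[0,0,0],"spin":0}
    - {"offset":[0,0,0],"spin":0}
    - {"offset":[0,0,0],"spin":0}
    - {"offset":[0,0,3],"spin":0}
    - {"offset":[0,0,6],"spin":0}
    - {"offset":[0,0,10],"spin":0}
    - {"offset":[0,0,14],"spin":0}
    - {"offset":[0,0,14],"spin":0}
  grip: 0.5

```text
time_s: 6.02
eef_pos: [519.7, -232.7, 208.3]
ee_rot: [0.004, 0.998, 0.061, 0.005]
force: [0.2, -1.8, 0.7]
grip_width: 0.499
grip_force: 0.0
```

```bash
python3 - <<'E'
from h import *
s=ctrl.sense(); print(s['time_s'],s['eef_pos'],s['ee_rot'],s['joints'])
im,d,k,C=snap('wrist','w2.png')
W=cloud(d,k,C)
for nm,lo,hi in(('modtop',102,112),('knobtop',84,93),('arm',40,46),('plate',26,33)):
    m=(W[...,2]>lo)&(W[...,2]<hi)&(abs(W[...,0]-520)<130)&(abs(W[...,1]+185)<140)
    P=W[m][:,:2].astype(np.float32)
    if len(P)>20: print(nm,len(P),cv2.minAreaRect(P),np.median(W[m][:,2]))
E
```

```text
6.0167 [ 519.68969754 -232.72308809  208.28634141] [0.00433142 0.99808567 0.06146147 0.00535972] [-6.26777631e-01  4.20632389e-01  1.40615921e+00  1.22870337e-04
  1.30101919e+00  8.20983383e-01]
modtop 1854 ((521.919189453125, -140.529541015625), (30.196002960205078, 44.33432388305664), 87.03266143798828) 106.72007074609769
knobtop 832 ((520.2186279296875, -182.78350830078125), (114.96430206298828, 43.750160217285156), 87.06448364257812) 88.15504381807685
arm 806 ((544.4944458007812, -189.3843994140625), (54.35011291503906, 108.63978576660156), 26.377437591552734) 43.544385756582045
plate 15577 ((519.3197021484375, -184.97940063476562), (200.8539581298828, 130.8005828857422), 87.27020263671875) 30.555216216323174
```

View pics/w2.png

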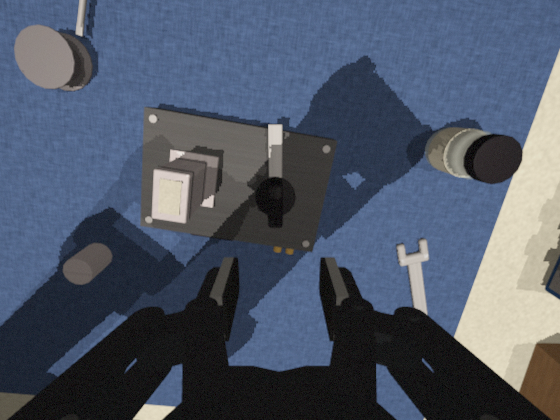

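The picture shows the arm at about (275,150) pointing to fixture +x, so the latch is open. The module is untouched at (172,195). Next I'll grasp the module.

send_rows:
  targets:
    - {"offset":[0,3,0],"spin":-0.1}
    - {"offset":[0.2,6,0],"spin":-0.17}
    - {"offset":[0.4,9.1,0],"spin":-0.17}
    - {"offset":[0.4,9.1,-2],"spin":-0.17}
    - {"offset":[0.4,9.1,-4],"spin":-0.17}
    - {"offset":[0.4,9.1,-4],"spin":-0.17}
    - {"offset":[0.4,9.1,-4],"spin":-0.17}
  grip: 0.65

```text
time_s: 6.65
eef_pos: [520.8, -139.9, 159.2]
ee_rot: [-0.001, 1.0, -0.024, -0.001]
force: [0.4, -0.8, 0.6]
grip_width: 0.649
grip_force: 0.0
```

send_rows:
  targets:
    - {"offset":[0.1,-0.1,-3],"spin":0}
    - {"offset":[0.1,-0.1,-6],"spin":0}
    - {"offset":[0.1,-0.1,-8.5],"spin":0}
    - {"offset":[0.1,-0.1,-9.9],"spin":0}
    - {"offset":[0.1,-0.1,-9.9],"spin":0}
    - {"offset":[0.1,-0.1,-9.9],"spin":0}

```text
time_s: 7.15
eef_pos: [522.7, -141.6, 61.9]
ee_rot: [0.0, 1.0, -0.024, 0.0]
force: [-0.4, -0.2, 0.7]
grip_width: 0.652
grip_force: 0.0
```

send_rows:
  targets:
    - {"offset":[0,0,0],"spin":0}
    - {"offset":[0,0,0],"spin":0}
    - {"offset":[0,0,0],"spin":0}
    - {"offset":[0,0,0],"spin":0}
    - {"offset":[0,0,0],"spin":0}
    - {"offset":[0,0,0],"spin":0}
  grip: 0
  squeeze: 40

```text
time_s: 7.65
eef_pos: [523.1, -141.6, 62.8]
ee_rot: [0.001, 1.0, -0.024, 0.001]
force: [-0.7, 0.1, 7.0]
grip_width: 0.345
grip_force: 40.8
```

send_rows:
  targets:
    - {"offset":[0,0,0.5],"spin":0}
    - {"offset":[0,0,1],"spin":0}
    - {"offset":[0,0,1.5],"spin":0}
    - {"offset":[0,0,2.2],"spin":0}
    - {"offset":[0,0,3.5],"spin":0}
    - {"offset":[0,0,5],"spin":0}
    - {"offset":[0,0,5],"spin":0}
    - {"offset":[0,0,5],"spin":0}

```text
time_s: 8.32
eef_pos: [522.4, -141.2, 111.6]
ee_rot: [0.0, 1.0, -0.024, 0.001]
force: [-0.6, -0.1, -3.1]
grip_width: 0.348
grip_force: 40.0
```

```bash
python3 - <<'E'
from h import *
s=ctrl.sense(); print(s['time_s'],s['eef_pos'],s['force'],s['grip_width'])
im,d,k,C=snap('side'); print([ (x['conf'],x['box']) for x in ctrl.search_frame('side','module')])
im2,d2,k2,C2=snap('wrist')
cv2.imwrite('pics/w3.png',np.hstack([cv2.resize(im[130:270,240:400],(480,420)),im2[:, 60:380]])[:,:,::-1])
W=cloud(d2,k2,C2)
m=(W[...,2]>48)&(W[...,2]<185)&(abs(W[...,0]-523)<32)&(abs(W[...,1]+141)<30);print(m.sum(),np.histogram(W[m][:,2],bins=range(48,186,6)))
E
```

```text
8.3167 [ 522.42140117 -141.23997472  111.59679685] [-0.62769139 -0.09268899 -3.13615393] 0.34833452687792743
[]
18659 (array([   0,    0,    0,    0,    0, 1131,  936,  191,  225,  239,  275,
        408,  576,  677,  760,  831, 1078, 7259,  863,  865,  343,  675]), array([ 48,  54,  60,  66,  72,  78,  84,  90,  96, 102, 108, 114, 120,
       126, 132, 138, 144, 150, 156, 162, 168, 174, 180]))
```

View pics/w3.png

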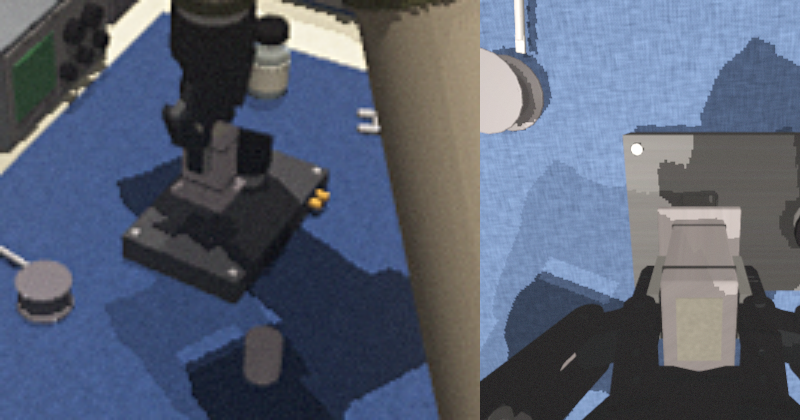

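The module is out and gripped square, with the flange below the fingers. The tool can only spin about the vertical, so I'll tilt the module in the pads by drawing its flange against the fixture's far side. First I'll check the room there.

```bash
python3 - <<'E'
from h import *
A=[]
for c in('scene','side'):
    im,d,k,C=snap(c); W=cloud(d,k,C)[::1,::1].reshape(-1,3); A.append(W)
W=np.vstack(A)
for y0 in range(-300,0,25):
    o=[]
    for x0 in range(590,840,25):
        m=(abs(W[:,0]-x0-12.5)<12.5)&(abs(W[:,1]-y0-12.5)<12.5)
        o.append(int(np.nanpercentile(W[m][:,2],98)) if m.sum()>3 else -1)
    print(y0,o)
E
```

```text
-300 [7, 6, 8, 6, 6, 5, 97, 139, 140, 140]
-275 [7, 6, 6, 6, 5, 5, 55, 139, 140, 140]
-250 [6, 6, 6, 5, 6, 5, 2, 140, 140, 140]
-225 [7, 6, 6, 6, 6, 4, 3, 139, 141, 140]
-200 [6, 6, 6, 7, 6, 5, 3, 139, 140, 139]
-175 [7, 7, 6, 5, 6, 3, 2, 136, 136, 136]
-150 [6, 6, 5, 6, 5, 7, 4, 4, 5, 4]
-125 [6, 6, 6, 6, 7, 5, 5, 6, 5, 5]
-100 [6, 5, 6, 6, 5, 5, 6, 5, 5, 6]
-75 [6, 7, 6, 6, 6, 6, 25, 28, 29, 5]
-50 [7, 6, 7, 20, 20, 28, 28, 98, 98, 98]
-25 [35, 37, 35, 15, 16, 17, 5, 99, 100, 101]
```

send_rows:
  targets:
    - {"offset":[2,0,0],"spin":0}
    - {"offset":[5,-0.2,0],"spin":0}
    - {"offset":[8,-0.4,0],"spin":0}
    - {"offset":[10.4,-0.5,0],"spin":0}
    - {"offset":[10.4,-0.5,-2],"spin":0}
    - {"offset":[10.4,-0.5,-4],"spin":0}
    - {"offset":[10.4,-0.5,-5.4],"spin":0}
    - {"offset":[10.4,-0.5,-5.4],"spin":0}
  squeeze: 25

```text
time_s: 9.23
eef_pos: [624.3, -145.3, 53.0]
ee_rot: [-0.001, 1.0, -0.024, -0.003]
force: [-0.1, -0.4, -4.7]
grip_width: 0.349
grip_force: 39.6
```

send_rows:
  targets:
    - {"offset":[0,0,0],"spin":0}
    - {"offset":[0,0,0],"spin":0}

```text
time_s: 9.4
eef_pos: [626.7, -146.4, 58.1]
ee_rot: [0.0, 1.0, -0.024, 0.001]
force: [-0.0, -0.6, -3.1]
grip_width: 0.344
grip_force: 39.6
```

send_rows:
  targets:
    - {"offset":[-0.6,0,-0.2],"spin":0}
    - {"offset":[-1.2,0.05,-0.2],"spin":0}
    - {"offset":[-1.6,0.1,-0.2],"spin":0}
    - {"offset":[-2.0,0.1,-0.2],"spin":0}
    - {"offset":[-2.4,0.1,-0.2],"spin":0}
    - {"offset":[-2.8,0.15,-0.2],"spin":0}
    - {"offset":[-3.2,0.15,-0.2],"spin":0}
    - {"offset":[-3.2,0.15,-0.2],"spin":0}
  grip: 0
  squeeze: 25

```text
time_s: 10.07
eef_pos: [596.4, -145.5, 58.1]
ee_rot: [0.001, 1.0, -0.024, 0.005]
force: [7.6, -0.1, 2.5]
grip_width: 0.347
grip_force: 40.5
```

```bash
cat > tilt.py <<'E'
from h import *
import sys
def run(fn=None):
    s=ctrl.sense(); print(s['time_s'],s['eef_pos'].round(1),s['force'].round(1),s['grip_force'])
    im,d,k,C=snap('wrist',fn)
    q=s['ee_rot'];T=R.from_quat([q[1],q[2],q[3],q[0]]).as_matrix()
    # tool-fixed frame: axes X=-(tool x)?, report in tool coords
    L=(cloud(d,k,C)-s['eef_pos'])@T
    # can surface: between the pads, |toolY|<11
    m=(abs(L[...,1])<11)&(abs(L[...,0])<60)&(L[...,2]<60)&(L[...,2]>-60)
    P=L[m]; X,Y=P[:,0],P[:,2]
    # normals by local depth gradient
    gu=np.gradient(L,axis=1);gv=np.gradient(L,axis=0);N=np.cross(gu,gv);N/=np.linalg.norm(N,axis=-1,keepdims=True)+1e-9
    N=N[m]; a=np.degrees(np.arctan2(N[:,0],N[:,2])); ok=abs(N[:,1])<.15
    h,e=np.histogram(a[ok],bins=72,range=(-180,180)); 
    for i in np.argsort(-h)[:5]: 
        b=ok&(a>=e[i]-3)&(a<e[i]+8); print('normal',round(np.median(a[b]),1),b.sum(),P[b].mean(0).round(1),P[b].min(0).round(),P[b].max(0).round())
run(sys.argv[1] if len(sys.argv)>1 else None)
E
python3 tilt.py
```

```text
10.0667 [ 596.4 -145.5   58.1] [ 7.6 -0.1  2.5] 40.47989845275879
normal 28.3 329 [  2.4   0.  -34.5] [-23. -11. -50.] [59. 11. 59.]
normal 31.8 322 [  3.4   0.3 -34.7] [-23. -11. -50.] [59. 11. 58.]
normal -82.9 281 [ 28.    0.1 -13.1] [-13. -11. -49.] [44. 11. 19.]
normal -86.7 284 [ 27.    0.1 -16. ] [-13. -11. -49.] [44. 11. 19.]
normal -101.3 162 [29.5  0.1 -4.7] [  5. -11. -49.] [45. 11. 59.]
```

```bash
cat > prof.py <<'E'
from h import *
def prof(fn=None):
    s=ctrl.sense(); im,d,k,C=snap('wrist',fn)
    q=s['ee_rot'];T=R.from_quat([q[1],q[2],q[3],q[0]]).as_matrix()
    L=(cloud(d,k,C)-s['eef_pos'])@T
    m=(abs(L[...,1])<8)&(abs(L[...,0]-15)<45)&(L[...,2]<60)&(L[...,2]>-65)
    return s,L[m]
if __name__=='__main__':
    s,P=prof()
    u=np.round(P[np.lexsort((P[:,2],))][:, [0,2]]); b=sorted(set(map(tuple,(u//4*4).astype(int))),key=lambda t:t[1]); 
    g={}
    for x,z in b: g.setdefault(z,[]).append(x)
    for z in g: print(z,sorted(g[z]))
    # plane fits by RANSAC on the profile
    Q=P[:,[0,2]].copy(); r=np.random.default_rng(0)
    for _ in range(4):
        best=None
        for _ in range(600):
            i,j=r.integers(len(Q),size=2); t=Q[j]-Q[i]; n=np.linalg.norm(t)
            if n<8: continue
            dist=abs((Q-Q[i])@np.array([-t[1],t[0]])/n); ins=(dist<1.2)&(np.linalg.norm(Q-Q[i],axis=1)<60)
            if best is None or ins.sum()>best.sum(): best=ins
        c=Q[best].mean(0);v=np.linalg.svd(Q[best]-c,full_matrices=False)[2][0]
        print('line deg',round(np.degrees(np.arctan2(v[1],v[0]))%180,1),best.sum(),c.round(1),Q[best].min(0).round(),Q[best].max(0).round()); Q=Q[~best]
E
python3 prof.py
```

```text
-52 [np.int64(8), np.int64(12), np.int64(16)]
-48 [np.int64(-4), np.int64(0), np.int64(4), np.int64(8), np.int64(12), np.int64(16)]
-44 [np.int64(-20), np.int64(-16), np.int64(-12), np.int64(-8), np.int64(-4), np.int64(0), np.int64(16), np.int64(20)]
-40 [np.int64(-24), np.int64(-20), np.int64(-16), np.int64(-12), np.int64(16), np.int64(20)]
-36 [np.int64(-28), np.int64(-24), np.int64(20)]
-32 [np.int64(20), np.int64(24)]
-28 [np.int64(20), np.int64(24)]
-24 [np.int64(20), np.int64(24)]
-20 [np.int64(24), np.int64(28)]
-16 [np.int64(24), np.int64(28)]
-12 [np.int64(28)]
-8 [np.int64(28)]
-4 [np.int64(28), np.int64(32)]
0 [np.int64(28), np.int64(32)]
4 [np.int64(32)]
8 [np.int64(32), np.int64(36)]
12 [np.int64(32), np.int64(36), np.int64(40), np.int64(44)]
16 [np.int64(36), np.int64(40), np.int64(44)]
20 [np.int64(44)]
52 [np.int64(44), np.int64(52), np.int64(56)]
56 [np.int64(36), np.int64(40), np.int64(44), np.int64(48), np.int64(52), np.int64(56), np.int64(60)]
line deg 72.7 3970 [ 25.7 -20.8] [ 16. -51.] [51. 59.]
line deg 163.2 2366 [ -1.4 -44.5] [-25. -50.] [ 16. -36.]
line deg 0.5 736 [48.3 57.1] [36. 56.] [60. 58.]
line deg 65.8 249 [41.9 14.5] [ 19. -39.] [59. 56.]
```

send_rows:
  targets:
    - {"offset":[-0.4,0,0],"spin":0}
    - {"offset":[-0.8,0.05,0],"spin":0}
    - {"offset":[-1.2,0.05,0],"spin":0}
    - {"offset":[-1.6,0.1,0],"spin":0}
    - {"offset":[-2.0,0.1,0],"spin":0}
    - {"offset":[-2.0,0.1,0],"spin":0}
    - {"offset":[-2.0,0.1,0],"spin":0}

```text
time_s: 10.75
eef_pos: [575.8, -144.5, 57.2]
ee_rot: [0.001, 1.0, -0.024, 0.003]
force: [6.1, -2.3, -0.4]
grip_width: 0.344
grip_force: 40.1
```

```bash
python3 prof.py | grep line; python3 -c "
from h import *
s=ctrl.sense();print(s['eef_pos'],s['force'])"
```

```text
line deg 54.3 5564 [ 27.6 -29.6] [  9. -55.] [52.  4.]
line deg 145.1 979 [ -3.4 -44.7] [-25. -55.] [ 11. -28.]
line deg 88.6 426 [57.6 18.9] [56. -2.] [60. 58.]
line deg 88.8 241 [55.1 22.8] [53. -1.] [57. 58.]
[ 575.77239589 -144.46134324   57.16503162] [ 5.5846937  -0.407288   -0.07611075]
```

send_rows:
  targets:
    - {"offset":[-0.3,0,0],"spin":0}
    - {"offset":[-0.5,0,0],"spin":0}
    - {"offset":[-0.5,0,0],"spin":0}
    - {"offset":[-0.5,0,0],"spin":0}

```text
time_s: 11.13
eef_pos: [570.7, -144.3, 56.5]
ee_rot: [0.001, 1.0, -0.024, 0.003]
force: [8.1, -2.3, -5.1]
grip_width: 0.35
grip_force: 39.5
```

```bash
python3 prof.py | grep line; python3 -c "
from h import *
s=ctrl.sense();print(s['eef_pos'],s['force'])"
```

```text
line deg 49.7 5866 [ 28.2 -31. ] [  8. -55.] [55.  0.]
line deg 141.2 650 [ -3.1 -45.1] [-19. -54.] [ 11. -31.]
line deg 45.8 323 [ 47.7 -14.7] [ 11. -53.] [60. -2.]
line deg 87.4 207 [57.1 25.4] [55. -4.] [60. 57.]
[ 570.68807395 -144.27017955   56.54554041] [ 7.72847276 -0.60193738 -4.68808756]
```

send_rows:
  targets:
    - {"offset":[0,0,0],"spin":0}
    - {"offset":[0,0,0],"spin":0}
    - {"offset":[0,0,0],"spin":0}
    - {"offset":[1,0,0],"spin":0}
    - {"offset":[2.5,0,1],"spin":0}
    - {"offset":[3,0,4],"spin":0}
    - {"offset":[3,0,8],"spin":0}
    - {"offset":[3,0,12],"spin":0}
  grip: 0
  squeeze: 90

```text
time_s: 11.85
eef_pos: [598.3, -143.3, 176.5]
ee_rot: [-0.0, 1.0, -0.024, -0.001]
force: [1.7, -0.8, -3.0]
grip_width: 0.339
grip_force: 90.0
```

send_rows:
  targets:
    - {"offset":[-2,3,3],"spin":0}
    - {"offset":[-5,6,6],"spin":0}
    - {"offset":[-8,9,10],"spin":0}
    - {"offset":[-11,12,12],"spin":0}
    - {"offset":[-14,14,14],"spin":0}
    - {"offset":[-15,16,14],"spin":0}
    - {"offset":[-15,16,14],"spin":0}
    - {"offset":[-15,16,14],"spin":0}

```text
time_s: 12.52
eef_pos: [447.4, 18.3, 317.3]
ee_rot: [0.0, 1.0, -0.022, 0.002]
force: [0.4, -0.7, -2.6]
grip_width: 0.336
grip_force: 90.3
```

```bash
python3 prof.py | grep line; python3 - <<'E'
from h import *
s=ctrl.sense();print(s['time_s'],s['eef_pos'],s['ee_rot'],s['grip_force'],s['joints'])
for c in('scene','side','wrist'):
    im,d,k,C=snap(c,f'l_{c}.png'); W=cloud(d,k,C)
    np.savez(f'l_{c}.npz',W=W,im=im)
    for n,z in dict(lens=120,inspector=0).items():
        print(c,n,[(round(x['conf'],2),np.round(x['uv']),atz(x['uv'],z,k,C)[:2].round(1)) for x in ctrl.place_of(c,n)[:2]])
    m=(W[...,2]>12)&(W[...,2]<24)&(abs(W[...,0]-480)<110)&(abs(W[...,1]-222)<75)
    P=W[m][:,:2].astype(np.float32)
    if len(P)>30: print(' foot',len(P),cv2.minAreaRect(P))
E
```

```text
line deg 50.0 5830 [ 28.2 -30.8] [  8. -55.] [55.  1.]
line deg 141.5 668 [ -3.  -45.1] [-20. -54.] [ 11. -31.]
line deg 43.7 318 [ 48.3 -13.3] [  8. -52.] [60. -1.]
line deg 48.9 195 [ 42.5 -17.1] [ 11. -54.] [57. -1.]
12.5667 [448.32458478  17.06346572 316.16544666] [ 3.32505275e-04  9.99738369e-01 -2.28344244e-02  1.29293870e-03] 90.25754570960999 [-2.24095686e-01  8.87339416e-02  1.55282917e+00 -1.35026010e-04
  1.49736292e+00  1.39238323e+00]
scene lens [(0.24, array([354., 155.]), array([488.3, 344.9]))]
scene inspector [(0.8, array([327., 194.]), array([499.8, 222.2]))]
 foot 458 ((500.5703125, 208.2308807373047), (101.09153747558594, 178.2371063232422), 89.39625549316406)
side lens [(0.71, array([228., 260.]), array([554.1, 215.9]))]
side inspector [(0.59, array([244., 298.]), array([515.4, 219.4]))]
 foot 1296 ((537.7965698242188, 214.0490264892578), (101.79679870605469, 104.02574920654297), 89.61621856689453)
wrist lens [(0.74, array([84., 90.]), array([560.2, 214. ]))]
wrist inspector [(0.58, array([142., 132.]), array([509.7, 215.5]))]
 foot 4528 ((539.2138061523438, 211.7981414794922), (99.80009460449219, 101.61217498779297), 89.87156677246094)
```

View pics/l_wrist.png

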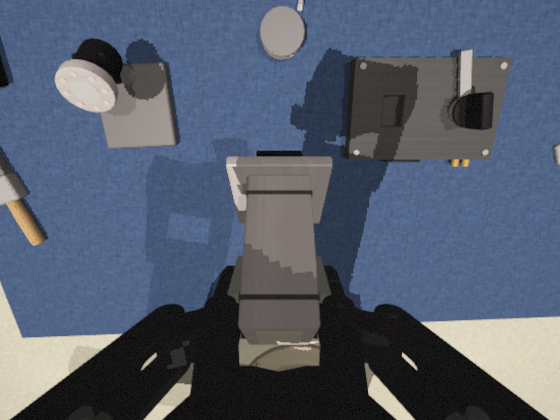

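The wrist picture shows the module tilted and firmly held, with its underside forward. The lens ring is at (87,85) and the foot at (140,105). The relay and spool are untouched. I'll fit the ring plane and the foot.

```bash
python3 - <<'E'
from h import *
for c in('wrist','side'):
    f=np.load(f'l_{c}.npz');W=f['W'];im=f['im']
    m=(W[...,2]>10)&(W[...,2]<22)&(W[...,0]>440)&(W[...,0]<625)&(abs(W[...,1]-212)<90)
    print(c,'foot',cv2.minAreaRect(W[m][:,:2].astype(np.float32)))
    a=(W[...,2]>85)&(W[...,2]<150)&(abs(W[...,0]-556)<50)&(abs(W[...,1]-213)<50)
    P=W[a]; br=im[a].mean(1); print(len(P),np.percentile(br,[10,50,90]))
    best=None;r=np.random.default_rng(1)
    for _ in range(800):
        t=P[r.integers(len(P),size=3)];n=np.cross(t[1]-t[0],t[2]-t[0]);l=np.linalg.norm(n)
        if l<100: continue
        n/=l; i=abs((P-t[0])@n)<1.5
        if best is None or i.sum()>best.sum(): best=i
    Q=P[best];cen=Q.mean(0);n=np.linalg.svd(Q-cen,full_matrices=False)[2][2];n*=np.sign(n[2])
    e=np.cross(n,[0,1,0]);e/=np.linalg.norm(e);g=np.cross(n,e)
    q=np.stack([(Q-cen)@e,(Q-cen)@g],1).astype(np.float32);cc,rr=cv2.minEnclosingCircle(q)
    b=(q.min(0)+q.max(0))/2
    print(len(Q),'n',n.round(3),'tilt',np.degrees(np.arccos(n[2])).round(1),'yaw',np.arctan2(-n[1],-n[0]).round(3),'centre',(cen+cc[0]*e+cc[1]*g).round(1),rr,(cen+b[0]*e+b[1]*g).round(1))
E
```

```text
wrist foot ((543.5534057617188, 211.79324340820312), (110.19845581054688, 99.97515869140625), 0.011707892641425133)
3333 [ 19.33333333 194.66666667 203.        ]
1869 n [-0.639 -0.002  0.769] tilt 39.8 yaw 0.003 centre [559.1 212.3 121.2] 28.081727981567383 [559.1 212.2 121.3]
side foot ((541.046875, 213.5165252685547), (111.52822875976562, 102.6766357421875), 0.9685875177383423)
499 [ 38.33333333 230.66666667 238.        ]
238 n [-0.627 -0.012  0.779] tilt 38.8 yaw 0.019 centre [557.4 213.  119.2] 27.830968856811523 [557.4 213.5 119.2]
```

The lens is at (558.6,212,120) and faces (-0.64,0,0.77). The module's tilt is 40°, and its underside centre is at TCP +49 mm in x and -28 mm in z. That makes the target TCP (445,212,225) with a spin of +0.048.

send_rows:
  targets:
    - {"offset":[0,2,0],"spin":0.02}
    - {"offset":[0,5,0],"spin":0.048}
    - {"offset":[0,8,-1],"spin":0.048}
    - {"offset":[-0.2,11,-2],"spin":0.048}
    - {"offset":[-0.3,14,-3],"spin":0.048}
    - {"offset":[-0.3,16,-4],"spin":0.048}
    - {"offset":[-0.3,18,-5],"spin":0.048}
    - {"offset":[-0.3,19,-6],"spin":0.048}

```text
time_s: 13.68
eef_pos: [446.0, 208.2, 254.3]
ee_rot: [-0.0, 1.0, 0.001, -0.0]
force: [0.7, -0.3, -3.9]
grip_width: 0.338
grip_force: 90.3
```

send_rows:
  targets:
    - {"offset":[0,0.3,-1],"spin":0}
    - {"offset":[0,0.5,-2],"spin":0}
    - {"offset":[0,0.5,-3],"spin":0}
    - {"offset":[0,0.5,-3],"spin":0}
    - {"offset":[0,0.5,-3],"spin":0}
    - {"offset":[0,0.5,-3],"spin":0}

```text
time_s: 14.18
eef_pos: [446.6, 210.8, 225.6]
ee_rot: [-0.0, 1.0, -0.0, 0.0]
force: [0.1, 0.3, -2.6]
grip_width: 0.343
grip_force: 90.3
```

```bash
cat > chk.py <<'E'
from h import *
s=ctrl.sense();print(s['time_s'],s['eef_pos'],s['ee_rot'],s['grip_force'],abs(s['dq']).max())
im,d,k,C=snap('wrist','f_w%d.png'%(s['time_s']*100)); W=cloud(d,k,C)
a=(W[...,2]>85)&(W[...,2]<150)&(abs(W[...,0]-558)<45)&(abs(W[...,1]-212)<45)&(im.mean(2)>120); print('ring px',a.sum())
im,d,k,C=snap('side','f_s%d.png'%(s['time_s']*100))
E
python3 chk.py; python3 prof.py | grep line
```

```text
14.1833 [446.61704434 210.82238795 225.5981055 ] [-5.95980461e-05  9.99999894e-01 -5.65825415e-05  4.54050766e-04] 90.26444435119629 0.006784248968484295
ring px 4567
line deg 49.9 5836 [ 28.1 -30.8] [  7. -55.] [55.  1.]
line deg 141.4 645 [ -3.3 -44.8] [-20. -55.] [ 11. -31.]
line deg 45.8 355 [ 46.5 -15.5] [ 11. -53.] [60. -2.]
line deg 45.8 168 [ 43.8 -14.6] [  8. -52.] [57. -1.]
```

send_rows:
  targets:
    - {"offset":[-0.15,0.1,0],"spin":0}
    - {"offset":[-0.15,0.1,0],"spin":0}
    - {"offset":[-0.15,0.1,0],"spin":0}
    - {"offset":[-0.15,0.1,0],"spin":0}
    - {"offset":[-0.15,0.1,0],"spin":0}
    - {"offset":[-0.15,0.1,0],"spin":0}

```text
time_s: 14.83
eef_pos: [444.7, 212.4, 225.1]
ee_rot: [0.0, 1.0, 0.0, 0.0]
force: [-0.5, 0.5, -3.0]
grip_width: 0.342
grip_force: 90.3
```

```bash
python3 - <<'E'
from h import *
s=ctrl.sense();p=s['eef_pos'];print(s['time_s'],p,s['force'])
im,d,k,C=snap('wrist'); W=cloud(d,k,C)-p
P=W.reshape(-1,3);P=P[np.isfinite(P[:,0])]
th=np.radians(40);n0=np.array([.766,0,.643]);ax=np.array([.643,0,-.766])
def fit(n0,c0,tol,sel):
    n,c=n0,c0
    for _ in range(4):
        i=sel&(abs((P-c)@n)<tol); c=P[i].mean(0); n=np.linalg.svd(P[i]-c,full_matrices=False)[2][2]; n*=np.sign(n@n0); tol=1.2
    return n,c,P[i]
s_=P@ax
n,c,Q=fit(n0,np.array([28.1,0,30.8]),2,(s_>-30)&(s_<28)&(abs(P[:,1])<13))
print('face n',n.round(3),len(Q))
g=(abs((P-c)@n)<2)&(s_>5)&(s_<28)&(abs(P[:,1])<25);print('can y range near flange',np.percentile(P[g][:,1],[1,99]))
nt,ct,Qt=fit(-ax,np.array([-3.3,0,44.8]),2,(abs(P[:,1])<13)&(P@n0<35)&(P@n0>0)&(s_<-28))
print('top n',nt.round(3),len(Qt))
f=(s_>26)&(s_<45)&(abs(P[:,1])<30)&(P@n0>43)&(P@n0<50);print('flange y',f.sum(),np.percentile(P[f][:,1],[1,99]), 'top s',np.percentile(s_[f],5))
a=np.cross(n,[0,1,0]);a*=np.sign(a@ax);a/=np.linalg.norm(a)
und=a*(ct@a+90)+n*(c@n-22); print('axis',a.round(3),'und rel',und.round(1))
L=np.array([558.6,212.2,120.3]);z=np.array([-.642,0,.767])
v=und+p-L;print('dist',v@z,'off',(v-(v@z)*z).round(1))
cv2.imwrite('pics/fin.png',np.hstack([im[:,60:400],cv2.resize(snap('side')[0][180:320,140:290],(450,420))])[:,:,::-1])
E
```

```text
14.8333 [444.69608488 212.38291006 225.09951395] [-0.51786473  0.4860846  -2.95123436]
face n [ 0.766 -0.001  0.643] 7670
can y range near flange [-14.28657411  14.93077141]
top n [-0.643 -0.003  0.766] 788
flange y 1566 [-23.81769594  24.57166505] top s 33.49516654567859
axis [ 0.643 -0.    -0.766] und rel [ 49.3  -0.  -28.5]
dist 99.98553774723456 off [-0.4  0.2 -0.4]
```

View pics/fin.png

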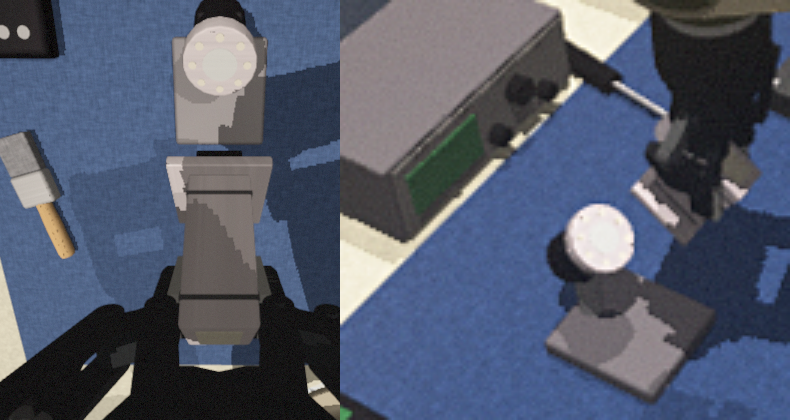

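The picture shows the lens ring at (220,58), directly ahead of the underside and square to it. The fit gives a distance of 100 mm, less than 1 mm off centre. I'll hold still briefly, then hand in.

send_rows:
  targets:
    - {"offset":[0,0,0],"spin":0}
    - {"offset":[0,0,0],"spin":0}
    - {"offset":[0,0,0],"spin":0}
    - {"offset":[0,0,0],"spin":0}
    - {"offset":[0,0,0],"spin":0}
    - {"offset":[0,0,0],"spin":0}

```text
time_s: 15.43
eef_pos: [444.7, 212.3, 225.1]
ee_rot: [0.0, 1.0, 0.0, 0.0]
force: [-0.3, 1.1, -4.0]
grip_width: 0.34
grip_force: 90.3
```

```bash
python3 -c "
from h import *
s=ctrl.sense();print(s['eef_pos'],s['grip_force'],abs(s['dq']).max());print(ctrl.finish_job())"
```

```text
[444.74005422 212.34341528 225.11265241] 90.26593565940857 0.002552023542371875
the job is handed in; nothing more can be done
None
```

I turned the latch open, drew the module out and handed the job in at about 15 s, with the module held still in front of the lens: square to it, 100 mm away by my measurement and under 1 mm off centre; to get the 40° tilt I pivoted it in the grip against the fixture's far side.

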